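# Inspect a clamped housing through a swivel mirror

### The job

At the inspection stand, first turn the turntable counter-clockwise by its upright handle post until it is fully against its stop, so that the round target on the clamped housing faces the mirror stand. Then take the mirror by the grip on its top and swivel it until the small camera sees the target in the mirror, which is when the slim pointer under the mirror points straight at the target; the mirror springs back when let go, so finish while still holding it steady at that angle. Leave the bottle, the screwdriver and the parts bin alone.

Things in the scene. Friction and masses are not known exactly. Their poses are not given: they have to be found in the camera images.
- turntable (a joint): angle of the turntable, rad: aluminium disc 230 mm across, its top face 44 mm above the table, turning about a vertical axis. The value grows counter-clockwise seen from above, from 0 to the stop at 1.571, where the lug on the disc's rim meets the dark block on the base. Friction (about 0.1 N m) keeps it where it is left
- turntable_axis (a point): point on the turntable's vertical axis, level with the disc's top face, 44 mm above the table. It does not turn with the disc; its x and y axes are those of the fixed base
- handle (a point): top end of the turntable's handle: a fixed upright steel post 16 mm in diameter standing 70 mm above the disc (a wider 20 mm foot takes the lowest 8 mm), 95 mm from the turntable's axis; its top is 114 mm above the table. Goes round with the disc; seen from the axis it lies 135 degrees clockwise (from above) of the target
- target (a point): centre of the round target (rings, 26 mm across) on one upright side of the steel gear housing (56 x 56 mm, top stub 134 mm above the table) clamped at the middle of the turntable. The point is 30 mm from the turntable's axis, 87 mm above the table; the target faces straight away from the axis. Goes round with the disc
- mirror: upright framed mirror 80 mm wide on a vertical spindle; a light spring (0.04 to 0.13 N m) returns it to rest, facing the camera. It turns counter-clockwise from there, up to 1.5 rad. Origin on the spindle axis 38 mm above the table, z up, x = the way the glass faces. Grip: black fin centred on the spindle, 44 mm along y, 12 mm thick along x, 128 to 162 mm above the table
- pointer: slim steel pointer 90 mm long under the mirror, on the same spindle axis, 30 mm above the table; origin on that axis, x towards its tip, z up. Geared to turn twice as far as the mirror, it points along the camera's view after reflection: the camera sees in the mirror what lies straight ahead of it. At rest it points at the camera
- rig: fixed base plate (260 x 70 x 12 mm) of the mirror stand; origin at table level on the mirror's spindle axis, x towards the camera, z up. The camera is a black box 36 mm wide on a post, its lens 131 mm from the spindle along x and 87 mm above the table, its top 105 mm above the table
- oil_bottle: bystander: closed bottle 48 mm in diameter, 110 mm high; origin at the centre of its underside
- screwdriver: bystander: screwdriver lying on the table
- parts_bin: bystander: open plastic bin 100 x 140 x 60 mm; origin at the centre of its underside

How it is judged:
By the outcome, as a careful person would: the job done as asked, in the order asked, and still so for the second after the job is handed in, while the arm keeps its last pose, push and grip.
It also fails if it takes over 54 s, if anything falls off the work surface, if the arm or the gripper's body presses on something with over 40 N, if the wrist force passes 120 N, or if a joint passes its speed limit or range.

### The arm

A 6-joint arm with a two-finger parallel gripper is mounted at the origin on the work surface. World frame = base frame: x ahead of the robot, y to its left, z up, the work surface at z = 0. Lengths are in m, angles in rad, forces in N, time in s.
With the tool pointing down it reaches from about 0.35 to 0.975 m from the base axis. Payload 4.9 kg.
Tool frame: the origin (TCP) lies at the very end of the fingers, on their centre line; the grasp point (between the pads) lies 19 mm behind it; z points along the fingers, y is the line along which they close (so a half turn about z gives the same grasp; the last joint's range is limited). The gripper opens to 85 mm and grips with 20 to 120 N. Pads are 22 mm wide; open, the fingers measure 114 mm over their backs; the gripper's body (76 mm by 85 mm) begins 54 mm behind the grasp point. The pads swing forward as they close: fully open they stand 13 mm farther back than shut.
Start: joints at [-1.336, 0.053, 1.613, -0, 1.476, -0.119], TCP at [0.217, -0.586, 0.231] pointing down, gripper open.
Joint ranges: [-3.01, 3.01], [-1.01, 2.22], [0.06, 2.58], [-1.02, 4.17], [0.09, 2.62], [-3.14, 3.14]. Speed limits (rad/s): [2.57, 2.57, 3.14, 3.14, 3.14, 3.14].

### API

Orientations are given as a rotation vector (axis times angle).
In Python, from station import get_obs, optics, ctrl gives the robot as it stands.
- The arm moves only by the shell command python3 -m pendant 'ROWS' [FORCE]. ROWS is JSON, a list of rows, each a list of 3 entries, a list of its own where there are three numbers: the shift along the tool's x, y, z in mm, then the turn, a rotation vector about the tool's x, y, z in rad, then the opening, from 0 (shut) to 1 (fully open). A call has 1 to 12 rows; each row shifts and turns the commanded pose from where the row before left it, along the tool's axes as they then stand; what a row does not reach is not made up. A row lasts 1/12 s, in which the tool goes at most 41.7 mm and 7.16 degrees, less where a joint would pass 70% of its speed; a pose out of reach is approached as far as the arm can. A call is refused whole if a number of a shift passes 41.7 or a number of a turn 0.125, either way. A call with a gripper value outside its range is refused whole. The fingers move at their own pace and stop on an object; FORCE is the grip in N (left out, the last holds). Time passes only in rows, so rows that do not move let the fingers close. It gives the time, the measured TCP pose, the force, the opening and the grip force at its end, in the units of the state.
- get_obs(): the state, without advancing time (a new reading comes with each control period).
- optics.get_image(name): name is "side" or "top"; returns the picture (400x640x3 uint8, red, green, blue); there is no depth.
- optics.camera_model(name): a dict with "fx", "fy", "cx", "cy" (pixels), "cam_to_world" (4x4, takes a point from camera to world coordinates). Camera axes: x right, y up, looking along -z (the intrinsics and any distortion apply to the point x, -y, -z); pixel columns grow to the right and rows downward; lengths in m; the calibration is good to about 2 mm. A picture is of the moment at which its call begins. camera_model takes no time and is no camera call.
- ctrl.finish_job(): hands the job in; it is judged then, once.
The state is a dict: "t": time; "q": joint angles; "dq": joint speeds; "effort": joint torques, N m; "tool_pos": TCP position; "tool_rot": TCP orientation; "contact_force": force on the tool from outside, world axes, zero at the start; "wrist_torque": the same for the moment, N m; "opening": finger opening in m; "grip_force": force on a finger pad.
Only numpy, scipy, OpenCV 4.12 (cv2) and the standard library are available. Lean on these libraries where they do the work, as an engineer would, in place of code of your own. Each camera call takes 0.05 s, during which the arm holds its last target. There are 200 camera calls.

## Working session

There is one attempt and no reset: what is moved stays moved. The work goes in short steps, Python scripts to look and compute and a shell command to move; the robot and the scene stay as the last step left them, time stands still between calls to the robot, and variables do not carry over. Pictures are saved under pics/ and viewed, at most 10 in all, crops included, and the job is handed in when it is done.

```bash
mkdir -p pics; ls
python3 - <<'E'
from station import get_obs, optics, ctrl
import cv2
for n in ("side","top"):
    im=optics.get_image(n); cv2.imwrite(f"pics/{n}0.png",im[:,:,::-1])
    m=optics.camera_model(n); print(n,{k:(v if k!="cam_to_world" else [[round(float(a),4) for a in r] for r in v]) for k,v in m.items()})
o=get_obs(); print(o["t"],o["tool_pos"],o["tool_rot"],o["opening"])
E
```

```text
pics
side {'fx': 370.600550835266, 'fy': 370.600550835266, 'cx': 320.7045035123584, 'cy': 195.94430411077133, 'cam_to_world': [[-0.7809, 0.4772, -0.403, 0.1204], [-0.6243, -0.5766, 0.527, 0.5956], [0.0191, 0.6632, 0.7482, 0.901], [0.0, 0.0, 0.0, 1.0]]}
top {'fx': 380.9087607503675, 'fy': 380.9087607503675, 'cx': 321.80393360229544, 'cy': 196.6240777686904, 'cam_to_world': [[0.0001, 0.9886, -0.1509, 0.3922], [-0.9999, -0.0016, -0.0113, 0.0309], [-0.0114, 0.1509, 0.9885, 1.2815], [0.0, 0.0, 0.0, 1.0]]}
0.1 [ 0.21638972 -0.58575696  0.23016944] [-3.09077117e+00 -5.52434182e-01  1.39985394e-04] 0.08529794359215802
```

View pics/top0.png

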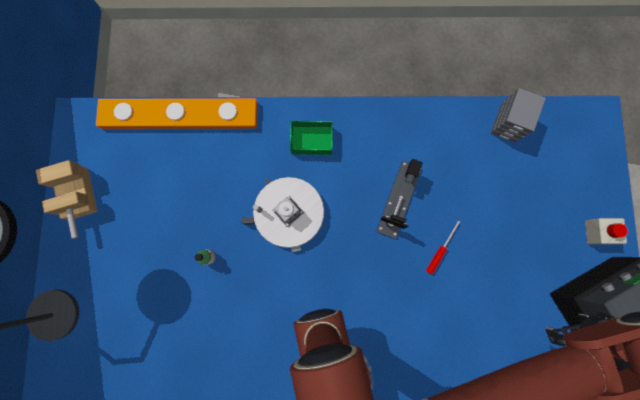

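View pics/side0.png

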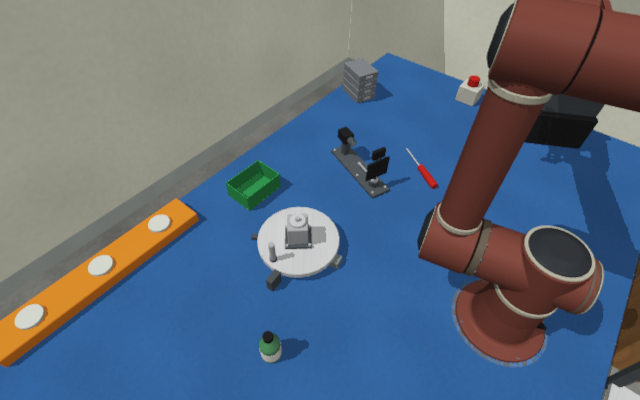

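The top view shows the turntable near (288,212), its handle near (258,210), the mirror grip near (397,220), and the small camera at (413,168). In the side view they are at (298,240), (272,252), (378,155) and (346,137). I'll zoom in on both.

```bash
cat > h.py <<'E'
import numpy as np, cv2
from station import get_obs, optics, ctrl
def ray(n,u,v):
    m=optics.camera_model(n);T=np.array(m["cam_to_world"])
    d=T[:3,:3]@np.array([(u-m["cx"])/m["fx"],-(v-m["cy"])/m["fy"],-1.0]);return T[:3,3],d/np.linalg.norm(d)
def onz(n,u,v,z):
    o,d=ray(n,u,v);return o+d*(z-o[2])/d[2]
def proj(n,p):
    m=optics.camera_model(n);T=np.array(m["cam_to_world"])
    c=T[:3,:3].T@(np.array(p)-T[:3,3]);return m["cx"]-m["fx"]*c[0]/c[2],m["cy"]+m["fy"]*c[1]/c[2]
def tri(a,b):
    (o1,d1),(o2,d2)=ray("top",*a),ray("side",*b)
    s=np.linalg.lstsq(np.stack([d1,-d2],1),o2-o1,rcond=None)[0]
    p,q=o1+s[0]*d1,o2+s[1]*d2;return (p+q)/2,np.linalg.norm(p-q)
def crop(n,x,y,w,h,k,name):
    im=optics.get_image(n);c=cv2.resize(im[y:y+h,x:x+w],None,fx=k,fy=k,interpolation=cv2.INTER_CUBIC)
    cv2.imwrite("pics/"+name,c[:,:,::-1]);return im
E
python3 - <<'E'
from h import *
a=optics.get_image("top")[150:260,235:435];b=optics.get_image("side")[115:295,235:435]
cv2.imwrite("pics/t1.png",cv2.resize(a,None,fx=4,fy=4,interpolation=cv2.INTER_CUBIC)[:,:,::-1])
cv2.imwrite("pics/s1.png",cv2.resize(b,None,fx=3.3,fy=3.3,interpolation=cv2.INTER_CUBIC)[:,:,::-1])
E
```

```text
(no output)
```

View pics/t1.png

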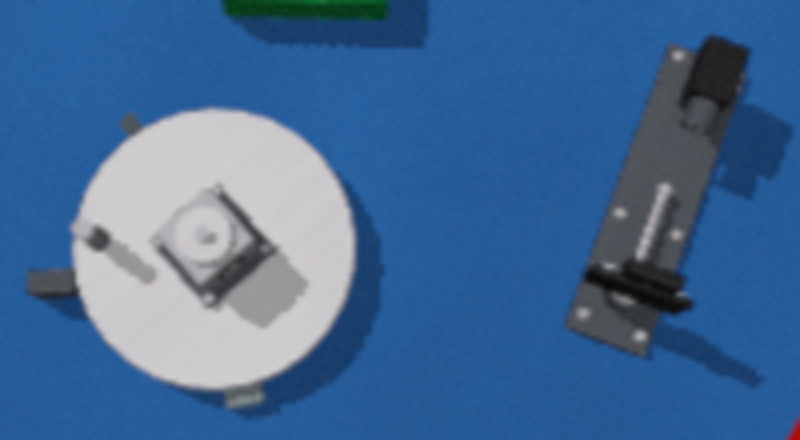

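View pics/s1.png

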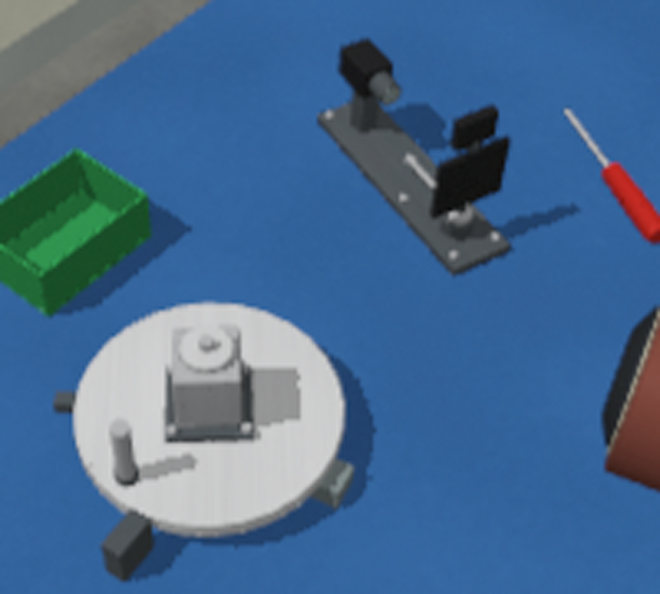

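The crops show the following:

- **Disc:** centre near (215,250) in the top crop. The handle's top end is at about (85,228) there and (121,425) in the side crop.
- **Stop:** the dark block is at (50,283), and the lug at the upper-left of the rim is at (130,124).
- **Mirror stand:** plate screws at (678,56), (620,213), (584,314), (676,235) and (640,336). The pointer tip is at (665,188). The grip is at (655,273) in the top crop and (475,127) in the side crop.

Run:
```python
from h import *
T=lambda x,y:(235+(x+.5)/4-.5,150+(y+.5)/4-.5)
S=lambda x,y:(235+(x+.5)/3.3-.5,115+(y+.5)/3.3-.5)
np.set_printoptions(precision=4,suppress=True)
for n,(x,y,w,h) in (("top",(235,150,100,110)),("side",(235,190,110,100))):
    im=optics.get_image(n);hs=cv2.cvtColor(im,cv2.COLOR_RGB2HSV)
    m=np.zeros(im.shape[:2],np.uint8);m[y:y+h,x:x+w]=((hs[...,1]<70)&(hs[...,2]>90))[y:y+h,x:x+w]*255
    m=cv2.morphologyEx(m,cv2.MORPH_OPEN,np.ones((5,5)))
    c=max(cv2.findContours(m,0,2)[0],key=cv2.contourArea)
    c=cv2.convexHull(c)[:,0]
    P=np.array([onz(n,u,v,.044)[:2] for u,v in c])
    A=np.c_[2*P,np.ones(len(P))];s=np.linalg.lstsq(A,(P**2).sum(1),rcond=None)[0]
    print(n,"disc",s[:2],"r",np.sqrt(s[2]+s[:2]@s[:2]))
def both(l,a,b,z):
    p,e=tri(T(*a),S(*b));print(l,"tri",p,"gap",e,"top@z",onz("top",*T(*a),z),"side@z",onz("side",*S(*b),z))
both("handle",(85,228),(121,425),.112)
both("griptop",(655,263),(475,113),.162)
both("ptip",(665,188),(409,157),.030)
both("block",(50,272),(130,525),.06)
print("lug",onz("top",*T(130,124),.04))
sc=[onz("top",*T(*a),.012)[:2] for a in [(678,56),(620,213),(584,314),(676,235),(640,336)]]
for p in sc: print(p)
d=sc[0]-sc[2];print("rig ang",np.degrees(np.arctan2(d[1],d[0])),np.linalg.norm(d))
print("mid", (sc[1]+sc[3])/2,(sc[2]+sc[4])/2)
o=get_obs();print(o["tool_rot"],o["q"])
```

```text
top disc [0.5304 0.155 ] r 0.1165171921311764
side disc [0.5269 0.1571] r 0.1189058248773126
handle tri [0.5393 0.248  0.1158] gap 0.00016099364728089746 top@z [0.5397 0.2486 0.112 ] side@z [0.5414 0.2463 0.112 ]
griptop tri [ 0.5044 -0.1828  0.1626] gap 0.005274974217801828 top@z [ 0.5069 -0.1818  0.162 ] side@z [ 0.5023 -0.1845  0.162 ]
ptip tri [ 0.5822 -0.2156  0.0363] gap 0.0007830712154248324 top@z [ 0.5828 -0.217   0.03  ] side@z [ 0.5859 -0.2214  0.03  ]
block tri [0.5075 0.285  0.0514] gap 0.008956325189303857 top@z [0.5105 0.2856 0.06  ] side@z [0.4995 0.2862 0.06  ]
lug [0.6358 0.2269 0.04  ]
[ 0.6993 -0.2352]
[ 0.5644 -0.1822]
[ 0.4797 -0.1501]
[ 0.5457 -0.2285]
[ 0.4615 -0.196 ]
rig ang -21.174580107137363 0.2354340619545596
mid [ 0.555  -0.2054] [ 0.4706 -0.1731]
[-3.0919 -0.5527  0.0001] [-1.336   0.0529  1.6134  0.      1.476  -0.119 ]
```

Measured geometry:

| Item | Estimate |
|---|---|
| Turntable axis | (0.529, 0.156) |
| Handle | (0.540, 0.248), 93 mm from the axis (95 expected) |
| Spindle | (0.500, -0.184) |
| Rig heading | -21° |

The turntable needs about 47° more to face the mirror. I'll rotate the tool first, then travel.

```bash
python3 -m pendant '[[[0,0,0],[0,0,-0.12],0.6],[[0,0,0],[0,0,-0.12],0.6],[[0,0,0],[0,0,-0.12],0.6],[[0,0,0],[0,0,-0.12],0.6],[[0,0,0],[0,0,-0.12],0.6],[[0,0,0],[0,0,-0.12],0.6],[[0,0,0],[0,0,-0.12],0.6],[[0,0,0],[0,0,-0.12],0.6],[[0,0,0],[0,0,-0.12],0.6],[[0,0,0],[0,0,0],0.6]]'
cat >> h.py <<'E'
from scipy.spatial.transform import Rotation as Ro
def go(p,psi):
    o=get_obs();R=Ro.from_rotvec(o["tool_rot"]).as_matrix();now=np.degrees(np.arctan2(R[1,0],R[0,0]))
    print("t %.2f"%o["t"],"pos",np.round(o["tool_pos"],4),"psi %.1f"%now,"tilt",np.round(R[:,2],3),"open %.4f"%o["opening"],"F",np.round(o["contact_force"],1),"tz %.2f"%o["wrist_torque"][2],"q6 %.2f"%o["q"][5])
    d=R.T@(np.array(p)-o["tool_pos"])*1000
    print("shift mm",np.round(d,1),"rows>=%.1f"%(np.abs(d).max()/41.7),"turn z %.3f"%-np.radians((psi-now+180)%360-180))
E
python3 -c "
from h import *
go([.54,.248,.2],83)"
```

```text
t: 1.13
tool_pos: [0.2165, -0.5862, 0.2312]
tool_rot: [-2.366, -2.066, -0.0]
contact_force: [0.6, 0.3, -0.3]
opening: 0.0512
grip_force: 0.0
t 1.13 pos [ 0.2165 -0.5862  0.2312] psi 82.3 tilt [-0.  0. -1.] open 0.0512 F [ 0.6  0.3 -0.3] tz 0.01 q6 -1.20
shift mm [870.2 208.2  31.3] rows>=20.9 turn z -0.013
```

```bash
R='' ; python3 -m pendant '[[[36.3,8.7,0],[0,0,0],0.6],[[36.3,8.7,0],[0,0,0],0.6],[[36.3,8.7,0],[0,0,0],0.6],[[36.3,8.7,0],[0,0,0],0.6],[[36.3,8.7,0],[0,0,0],0.6],[[36.3,8.7,0],[0,0,0],0.6],[[36.3,8.7,0],[0,0,0],0.6],[[36.3,8.7,0],[0,0,0],0.6],[[36.3,8.7,0],[0,0,0],0.6],[[36.3,8.7,0],[0,0,0],0.6],[[36.3,8.7,0],[0,0,0],0.6],[[36.3,8.7,0],[0,0,0],0.6]]' >/dev/null
python3 -m pendant '[[[36.3,8.7,0],[0,0,0],0.6],[[36.3,8.7,0],[0,0,0],0.6],[[36.3,8.7,0],[0,0,0],0.6],[[36.3,8.7,0],[0,0,0],0.6],[[36.3,8.7,0],[0,0,0],0.6],[[36.3,8.7,0],[0,0,0],0.6],[[36.3,8.7,0],[0,0,0],0.6],[[36.3,8.7,0],[0,0,0],0.6],[[36.3,8.7,0],[0,0,0],0.6],[[36.3,8.7,0],[0,0,0],0.6],[[36.3,8.7,0],[0,0,0],0.6],[[36.3,8.7,0],[0,0,-0.012],0.6]]'
python3 -c "
from h import *
go([.54,.248,.08],83)"
```

```text
t: 3.13
tool_pos: [0.5427, 0.2503, 0.2312]
tool_rot: [2.359, 2.075, 0.0]
contact_force: [0.9, -0.8, 0.3]
opening: 0.0515
grip_force: 0.0
t 3.13 pos [0.5427 0.2503 0.2312] psi 82.7 tilt [ 0. -0. -1.] open 0.0515 F [ 0.9 -0.8  0.3] tz -0.01 q6 0.44
shift mm [ -2.6  -2.4 151.2] rows>=3.6 turn z -0.006
```

```bash
python3 -m pendant '[[[-1,-1,35],[0,0,0],0.6],[[-1,-1,35],[0,0,0],0.6],[[-0.5,-0.5,30],[0,0,0],0.6],[[0,0,25],[0,0,0],0.6],[[0,0,20],[0,0,0],0.6],[[0,0,6],[0,0,0],0.6],[[0,0,0],[0,0,0],0.28],[[0,0,0],[0,0,0],0.28],[[0,0,0],[0,0,0],0.28]]' 20
python3 -c "
from h import *
go([.54,.248,.08],83)
crop('side',235,190,130,110,5,'s2.png')"
```

```text
t: 3.88
tool_pos: [0.541, 0.2465, 0.0825]
tool_rot: [2.356, 2.076, 0.005]
contact_force: [0.4, 0.5, 0.2]
opening: 0.0239
grip_force: 0.0
t 3.88 pos [0.541  0.2465 0.0825] psi 82.8 tilt [ 0.003  0.001 -1.   ] open 0.0239 F [0.4 0.5 0.2] tz 0.01 q6 0.43
shift mm [ 1.3 -1.2  2.5] rows>=0.1 turn z -0.004
```

View pics/s2.png

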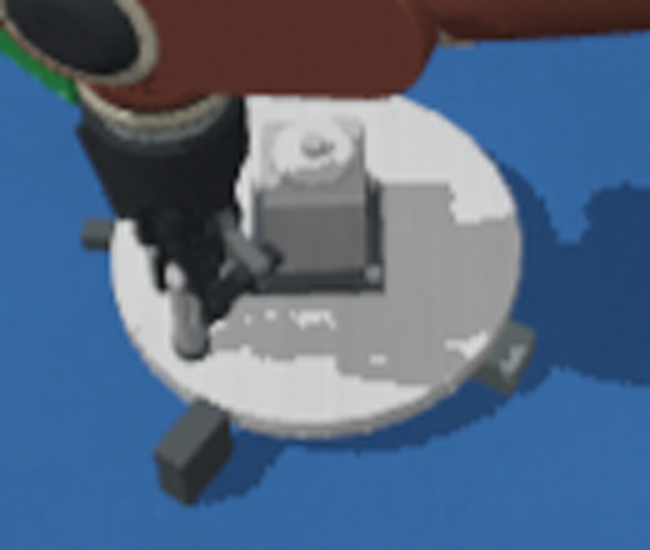

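The post, at (190,320) in this crop, stands between the fingers. I'll push it along the arc.

```bash
python3 -m pendant '[[[-0.1,-4.7,0],[0,0,-0.05],0.28],[[-0.1,-4.7,0],[0,0,-0.05],0.28],[[-0.1,-4.7,0],[0,0,-0.05],0.28],[[-0.1,-4.7,0],[0,0,-0.05],0.28],[[-0.1,-4.7,0],[0,0,-0.05],0.28],[[-0.1,-4.7,0],[0,0,-0.05],0.28],[[-0.1,-4.7,0],[0,0,-0.05],0.28],[[-0.1,-4.7,0],[0,0,-0.05],0.28],[[-0.1,-4.7,0],[0,0,-0.05],0.28],[[-0.1,-4.7,0],[0,0,-0.05],0.28],[[-0.1,-4.7,0],[0,0,-0.05],0.28],[[-0.1,-4.7,0],[0,0,-0.05],0.28]]'
python3 -c "
from h import *
import numpy as np
go([.468,.229,.08],130)
p=get_obs()['tool_pos'][:2]-np.array([.529,.156]);print(np.hypot(*p),np.degrees(np.arctan2(p[1],p[0])))
crop('top',235,150,100,110,5,'t2.png')"
```

```text
t: 4.93
tool_pos: [0.4867, 0.2369, 0.0828]
tool_rot: [1.632, 2.68, 0.006]
contact_force: [1.6, -0.8, 0.1]
opening: 0.0239
grip_force: 0.8
t 4.93 pos [0.4867 0.2369 0.0828] psi 117.3 tilt [ 0.005  0.001 -1.   ] open 0.0239 F [ 1.6 -0.8  0.1] tz -0.11 q6 -0.16
shift mm [  1.5 -20.2   2.7] rows>=0.5 turn z -0.221
0.09133316599894326 117.610642953966
```

View pics/t2.png

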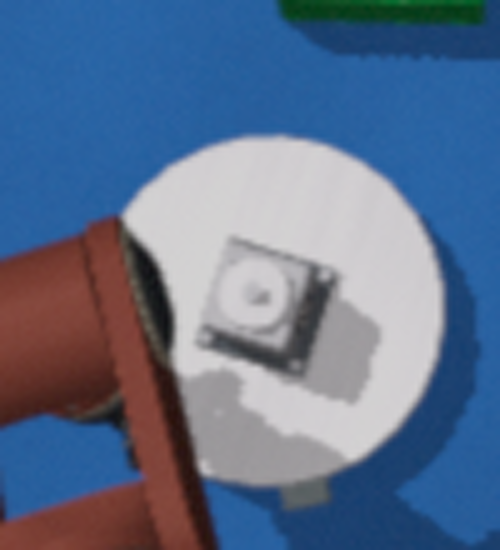

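The housing has turned with the push, and the lower light piece stayed put, so it belongs to the base. I'll continue more slowly towards the stop.

```bash
python3 -m pendant '[[[0,-2.8,0],[0,0,-0.03],0.28],[[0,-2.8,0],[0,0,-0.03],0.28],[[0,-2.8,0],[0,0,-0.03],0.28],[[0,-2.8,0],[0,0,-0.03],0.28],[[0,-2.8,0],[0,0,-0.03],0.28],[[0,-2.8,0],[0,0,-0.03],0.28]]'
python3 -m pendant '[[[0,-1.8,0],[0,0,-0.02],0.28],[[0,-1.8,0],[0,0,-0.02],0.28]]'
python3 -m pendant '[[[0,-1.8,0],[0,0,-0.02],0.28],[[0,-1.8,0],[0,0,-0.02],0.28]]'
```

```text
t: 5.48
tool_pos: [0.4722, 0.2282, 0.0823]
tool_rot: [1.387, 2.815, 0.005]
contact_force: [2.1, 0.1, 0.0]
opening: 0.024
grip_force: 0.7
t: 5.65
tool_pos: [0.4689, 0.226, 0.0819]
tool_rot: [1.331, 2.843, 0.004]
contact_force: [1.5, 0.3, 1.3]
opening: 0.024
grip_force: 0.7
t: 5.82
tool_pos: [0.4654, 0.2235, 0.081]
tool_rot: [1.273, 2.871, 0.002]
contact_force: [1.7, 0.9, 0.7]
opening: 0.0238
grip_force: 0.7
```

```bash
for i in 1; do python3 -m pendant '[[[0,-1.8,0],[0,0,-0.02],0.28],[[0,-1.8,0],[0,0,-0.02],0.28]]' ; done
python3 -m pendant '[[[0,-1.5,0],[0,0,-0.015],0.28],[[0,-1.5,0],[0,0,-0.015],0.28]]'
python3 -c "
from h import *
go([.468,.229,.08],130)"
```

```text
t: 5.98
tool_pos: [0.4623, 0.2208, 0.0805]
tool_rot: [1.215, 2.897, 0.0]
contact_force: [1.9, 0.7, 0.3]
opening: 0.0241
grip_force: 0.7
t: 6.15
tool_pos: [0.46, 0.2186, 0.0802]
tool_rot: [-1.172, -2.915, 0.0]
contact_force: [2.0, 1.0, 0.8]
opening: 0.0243
grip_force: 0.7
t 6.15 pos [0.46   0.2186 0.0802] psi 136.2 tilt [-0. -0. -1.] open 0.0243 F [2.  1.  0.8] tz 0.03 q6 -0.51
shift mm [ 1.4 13.1  0.2] rows>=0.3 turn z 0.108
```

```bash
python3 -m pendant '[[[0,-1.5,0],[0,0,-0.015],0.28],[[0,-1.5,0],[0,0,-0.015],0.28]]'
python3 -m pendant '[[[0,-1.5,0],[0,0,-0.015],0.28],[[0,-1.5,0],[0,0,-0.015],0.28]]'
python3 -c "
from h import *
go([.468,.229,.08],130)
im=crop('side',230,190,130,110,5,'s3.png')"
```

```text
t: 6.32
tool_pos: [0.4579, 0.2164, 0.0802]
tool_rot: [-1.128, -2.932, 0.0]
contact_force: [1.4, -0.1, 0.3]
opening: 0.0239
grip_force: 0.7
t: 6.48
tool_pos: [0.4559, 0.2142, 0.0802]
tool_rot: [-1.084, -2.949, 0.0]
contact_force: [2.8, -0.4, -0.6]
opening: 0.0237
grip_force: 0.7
t 6.48 pos [0.4559 0.2142 0.0802] psi 139.6 tilt [-0. -0. -1.] open 0.0237 F [ 2.8 -0.4 -0.6] tz -0.05 q6 -0.58
shift mm [ 0.4 19.2  0.1] rows>=0.5 turn z 0.168
```

View pics/s3.png

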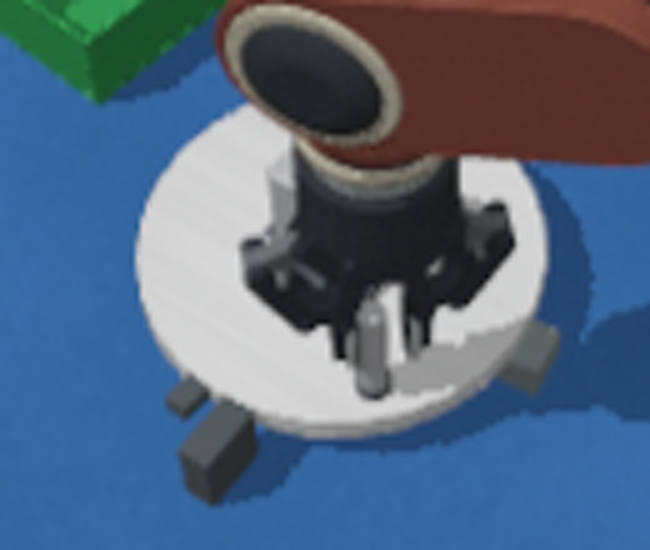

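The lug at (185,395) is now just short of the block at (215,440), and the post is against the trailing finger. A few degrees remain.

```bash
python3 -m pendant '[[[0,-1.5,0],[0,0,-0.015],0.28],[[0,-1.5,0],[0,0,-0.015],0.28]]' | grep -A1 -E 'tool_pos|contact'
python3 -m pendant '[[[0,-1.5,0],[0,0,-0.015],0.28],[[0,-1.5,0],[0,0,-0.015],0.28]]'| grep -E 'tool_pos|contact|grip'
python3 -m pendant '[[[0,-1.5,0],[0,0,-0.015],0.28],[[0,-1.5,0],[0,0,-0.015],0.28]]'| grep -E 'tool_pos|contact|grip'
```

```text
tool_pos: [0.454, 0.2119, 0.0802]
tool_rot: [-1.039, -2.965, 0.0]
contact_force: [0.8, 0.7, -0.7]
opening: 0.0237
tool_pos: [0.4521, 0.2095, 0.0802]
contact_force: [1.5, 0.6, -0.5]
grip_force: 0.7
tool_pos: [0.4504, 0.2071, 0.0803]
contact_force: [2.2, 0.4, -0.5]
grip_force: 0.7
```

```bash
python3 -c "
from h import *
im=crop('side',230,190,130,110,5,'s4.png')"
```

```text
(no output)
```

View pics/s4.png

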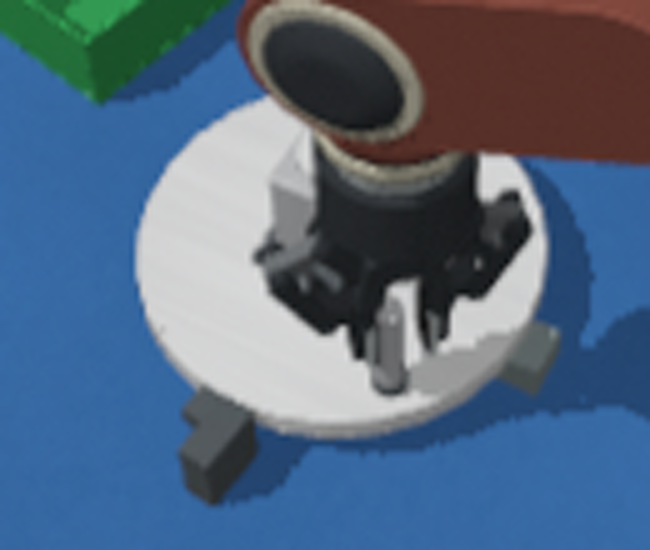

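The lug at (200,403) is nearly touching the block. I'll push until the force rises.

```bash
python3 -m pendant '[[[0,-1.2,0],[0,0,-0.012],0.28],[[0,-1.2,0],[0,0,-0.012],0.28]]' | grep -E 'tool_pos|contact|grip'
python3 -m pendant '[[[0,-1.2,0],[0,0,-0.012],0.28],[[0,-1.2,0],[0,0,-0.012],0.28]]'| grep -E 'tool_pos|contact|grip'
```

```text
tool_pos: [0.4503, 0.2067, 0.0803]
contact_force: [10.2, 9.1, -8.5]
grip_force: 6.7
tool_pos: [0.4505, 0.2064, 0.0804]
contact_force: [16.3, 18.7, -15.5]
grip_force: 11.9
```

```bash
python3 -m pendant '[[[0,-1.2,0],[0,0,-0.012],0.28],[[0,-1.2,0],[0,0,-0.012],0.28]]'| grep -E 'tool_pos|contact|grip|openi'
```

```text
tool_pos: [0.4508, 0.2061, 0.0804]
contact_force: [24.2, 26.3, -23.2]
opening: 0.0237
grip_force: 17.1
```

The force is firm, about 36 N, with no motion, so the turntable is on its stop. I'll unload, open and lift.

```bash
python3 -m pendant '[[[0,3,0],[0,0,0.03],0.28],[[0,3,0],[0,0,0.03],0.28],[[0,2,0],[0,0,0],0.28],[[0,2,0],[0,0,0],0.4],[[0,0,0],[0,0,0],0.55],[[0,0,0],[0,0,0],0.6]]'
python3 -c "
from h import *
go([.5,-.184,.24],68.8)"
```

```text
t: 8.08
tool_pos: [0.4517, 0.2095, 0.0802]
tool_rot: [-0.933, -2.999, 0.001]
contact_force: [0.8, 1.2, 0.8]
opening: 0.0513
grip_force: 0.0
t 8.08 pos [0.4517 0.2095 0.0802] psi 145.4 tilt [-0.001 -0.    -1.   ] open 0.0513 F [0.8 1.2 0.8] tz 0.04 q6 -0.68
shift mm [-262.9 -296.7 -159.7] rows>=7.1 turn z 1.338
```

```bash
python3 -m pendant '[[[0,0,-30],[0,0,0],0.6],[[0,0,-38],[0,0,0],0.6],[[0,0,-38],[0,0,0],0.6],[[0,0,-38],[0,0,0],0.6],[[0,0,-16],[0,0,0.12],0.6],[[0,0,0],[0,0,0.12],0.6],[[0,0,0],[0,0,0.12],0.6],[[0,0,0],[0,0,0.12],0.6],[[0,0,0],[0,0,0.12],0.6],[[0,0,0],[0,0,0.12],0.6],[[0,0,0],[0,0,0.12],0.6],[[0,0,0],[0,0,0.12],0.6]]' >/dev/null
python3 -m pendant '[[[0,0,0],[0,0,0.12],0.6],[[0,0,0],[0,0,0.12],0.6],[[0,0,0],[0,0,0.12],0.6],[[0,0,0],[0,0,0.018],0.6],[[0,0,0],[0,0,0],0.6]]'
python3 - <<'E'
from h import *
np.set_printoptions(precision=4,suppress=True)
go([.5,-.184,.22],68.8)
crop('side',230,120,180,150,4,'s5.png')
crop('top',235,150,190,110,4,'t5.png')
E
```

```text
t: 9.5
tool_pos: [0.4518, 0.2094, 0.2402]
tool_rot: [-2.591, -1.776, 0.001]
contact_force: [-0.1, -0.2, -0.0]
opening: 0.0513
grip_force: 0.0
t 9.50 pos [0.4518 0.2094 0.2402] psi 68.9 tilt [-0. -0. -1.] open 0.0513 F [-0.1 -0.2 -0. ] tz -0.02 q6 0.65
shift mm [-349.6  186.8   20.2] rows>=8.4 turn z 0.001
```

View pics/t5.png

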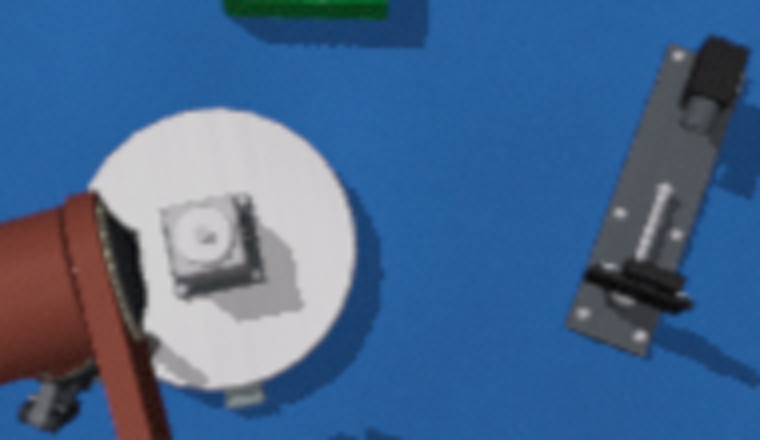

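The right-hand face of the housing at (255,240) now faces the mirror stand, about 280° from above. I'll travel over to the mirror grip.

```bash
python3 -m pendant '[[[-31.8,17.1,0],[0,0,0],0.6],[[-31.8,17.1,0],[0,0,0],0.6],[[-31.8,17.1,0],[0,0,0],0.6],[[-31.8,17.1,0],[0,0,0],0.6],[[-31.8,17.1,0],[0,0,0],0.6],[[-31.8,17.1,0],[0,0,0],0.6],[[-31.8,17.1,0],[0,0,0],0.6],[[-31.8,17.1,0],[0,0,0],0.6],[[-31.8,17.1,0],[0,0,0],0.6],[[-31.8,17.1,0],[0,0,0],0.6],[[-31.8,17.1,0],[0,0,0],0.6],[[0,0,0],[0,0,0],0.6]]'
python3 - <<'E'
from h import *
np.set_printoptions(precision=4,suppress=True)
go([.501,-.185,.133],68.8)
a=cv2.resize(optics.get_image('side')[190:300,230:370],None,fx=3,fy=3);b=cv2.resize(optics.get_image('top')[150:260,235:375],None,fx=3,fy=3)
c=cv2.resize(optics.get_image('side')[105:205,310:410],(330,330))
cv2.imwrite('pics/m6.png',np.hstack([a,c])[:,:,::-1])
E
```

```text
t: 10.6
tool_pos: [0.5004, -0.1898, 0.2403]
tool_rot: [2.595, 1.768, -0.002]
contact_force: [-0.0, 0.6, 0.4]
opening: 0.0512
grip_force: 0.0
t 10.60 pos [ 0.5004 -0.1898  0.2403] psi 68.5 tilt [-0.    -0.002 -1.   ] open 0.0512 F [-0.   0.6  0.4] tz 0.01 q6 -0.13
shift mm [  5.   -1.3 107.2] rows>=2.6 turn z -0.005
```

View pics/m6.png

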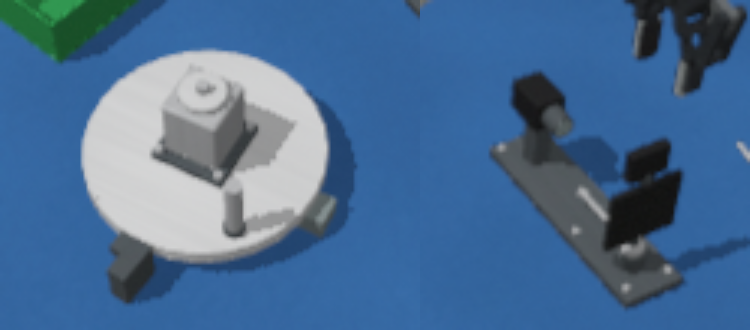

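The lug (130,245) rests on the block, and the handle top is at (233,187). The fin's back face is centred near (648,161) in the montage, and the open fingers are above it.

Run:
```python
from h import *
np.set_printoptions(precision=4,suppress=True)
h=onz('side',230+233.5/3-.5,190+187/3-.5,.112)[:2]
for ax in ([.5304,.155],[.5269,.1571],[.529,.156]):
    d=h-ax;a=np.degrees(np.arctan2(d[1],d[0]));t=np.array(ax)+.03*np.array([np.cos(np.radians(a+135)),np.sin(np.radians(a+135))])
    print("handle",h,np.hypot(*d),a,"target",t,"ptr ang from spindle",np.degrees(np.arctan2(t[1]+.185,t[0]-.501)))
f=onz('side',310+(648-420+.5)/3.3-.5,105+161.5/3.3-.5,.145);print("fin->spindle",f[:2]+.006*np.array([.9325,-.3612]))
print(onz('top',235+(635+.5)/4-.5,150+(264)/4-.5,.162),proj('side',[.501,-.185,.145]),proj('top',[.501,-.185,.162]))
# fin in top view: dark mask around its top
im=optics.get_image('top');g=im.max(2)
print(g[208:232,378:412])
```

```text
handle [0.4543 0.2075] 0.09247570397293293 145.4195828643437 target [0.5358 0.1255] ptr ang from spindle 83.60034673419443
handle [0.4543 0.2075] 0.08840254153050371 145.25270732846724 target [0.5322 0.1276] ptr ang from spindle 84.29271024872402
handle [0.4543 0.2075] 0.09075548358701538 145.43772895150113 target [0.5344 0.1265] ptr ang from spindle 83.87351546110926
fin->spindle [ 0.505  -0.1872]
[ 0.5065 -0.1671  0.162 ] (np.float64(378.2835021018633), np.float64(153.2211443806164)) (np.float64(399.5318756833543), np.float64(217.3564111448388))
[[157 156 156 157 157 153 126  98  93  91  91  92  92  89  88  91  93 100
  110  91  74  71  75  92 119 126 126 126 126 125 125 125 109  79]
 [158 157 157 157 155 141 112  95  93  91  89  91  90  87  89  89  93 106
   96  77  73  72  75 111 126 126 126 127 126 127 126 123  92  64]
 [156 156 156 155 154 124  96  94  91  92  91  90  88  89  92  90  86 103
   91  73  71  74  94 118 127 126 125 126 125 126 126 108  74  56]
 [155 156 157 157 153 123  95  92  92  92  89  90  88  90  92  91  81  83
   76  72  72  78 112 123 126 126 126 125 125 125
[... 2138 characters left out ...]
 122 144 140 110  89  89  89  75  72  72  74  75  79 113 126 127 127
  125 126 127 127 122  89  51  52  54  57  73 106 117 120 112  87]
 [ 98 128 160 156 119  91  89  87  75  73  74  71  77  99 119 126 128 127
  128 126 127 126 103  65  58  63  59  65  93 115 122 124 136 142]
 [ 93 113 133 121  99  91  89  79  74  72  73  74  80 114 126 126 127 127
  127 126 126 122  87  60  93 101  83  81 105 119 122 127 147 154]
 [ 91  93  98  93  89  90  87  75  75  72  74  75  99 121 125 127 127 127
  126 127 125 105  63  41  63  85  90  96 113 119 123 131 147 155]
 [ 88  91  90  91  89  89  80  75  72  72  72  82 113 126 126 126 127 127
  127 126 123  87  44  38  48  55  67 100 118 120 119 112 128 148]]
```

```bash
python3 -c "
from h import *
go([.502,-.186,.133],68.8)"
```

```text
t 10.80 pos [ 0.5003 -0.1839  0.2401] psi 68.8 tilt [-0.     0.001 -1.   ] open 0.0509 F [ 0.4 -0.2  0.1] tz 0.01 q6 -0.12
shift mm [ -1.4   2.4 107.1] rows>=2.6 turn z 0.000
```

```bash
python3 -m pendant '[[[-1.4,2.4,30],[0,0,0],0.6],[[0,0,35],[0,0,0],0.6],[[0,0,25],[0,0,0],0.6],[[0,0,13],[0,0,0],0.5],[[0,0,4],[0,0,0],0.35],[[0,0,0],[0,0,0],0.25],[[0,0,0],[0,0,0],0.2],[[0,0,0],[0,0,0],0.2],[[0,0,0],[0,0,0],0.2]]' 25
python3 -c "
from h import *
go([.502,-.186,.133],68.8)"
python3 -m pendant '[[[0,0,0],[0,0,0],0.15],[[0,0,0],[0,0,0],0.1],[[0,0,0],[0,0,0],0.05],[[0,0,0],[0,0,0],0.05]]'
python3 -c "
from h import *
go([.502,-.186,.133],68.8)"
```

```text
t: 11.55
tool_pos: [0.5015, -0.1858, 0.1338]
tool_rot: [-2.59, -1.773, 0.001]
contact_force: [-4.5, 3.8, -3.5]
opening: 0.0172
grip_force: 2.5
t 11.55 pos [ 0.5015 -0.1858  0.1338] psi 68.8 tilt [-0.002  0.002 -1.   ] open 0.0172 F [-4.5  3.8 -3.5] tz -0.04 q6 -0.12
shift mm [-0.   0.5  0.8] rows>=0.0 turn z -0.000
t: 11.88
tool_pos: [0.4992, -0.1849, 0.1339]
tool_rot: [-2.586, -1.77, 0.007]
contact_force: [-15.0, 7.8, 3.0]
opening: 0.0118
grip_force: 25.2
t 11.88 pos [ 0.4992 -0.1849  0.1339] psi 68.8 tilt [-0.008  0.004 -1.   ] open 0.0118 F [-15.    7.8   3. ] tz 0.04 q6 -0.12
shift mm [-0.1  3.   0.8] rows>=0.1 turn z -0.000
```

Gripped, at 11.8 mm opening. The sideways force shows the fin is about 3 mm towards -y of the tool, so I'll relieve that.

```bash
python3 -m pendant '[[[0,-1.5,0],[0,0,0],0.05],[[0,-1.3,0],[0,0,0],0.05],[[0,0,0],[0,0,0],0.05],[[0,0,0],[0,0,0],0.05]]' 40
python3 -c "
from h import *
go([.499,-.1848,.133],68.8)
s=get_obs()['tool_pos'][:2]
for t in ([.5358,.1255],[.5344,.1265]): print(np.degrees(np.arctan2(t[1]-s[1],t[0]-s[0])))"
```

```text
t: 12.22
tool_pos: [0.4991, -0.1849, 0.134]
tool_rot: [-2.591, -1.773, 0.0]
contact_force: [-4.3, 3.4, -2.2]
opening: 0.0109
grip_force: 42.9
t 12.22 pos [ 0.4991 -0.1849  0.134 ] psi 68.8 tilt [-0.001  0.002 -1.   ] open 0.0109 F [-4.3  3.4 -2.2] tz 0.01 q6 -0.12
shift mm [ 0.  -0.1  1. ] rows>=0.0 turn z -0.001
83.25912001526686
83.53477914073966
```

```bash
python3 -m pendant '[[[0,0,0],[0,0,-0.05],0.05],[[0,0,0],[0,0,-0.05],0.05],[[0,0,0],[0,0,-0.05],0.05],[[0,0,0],[0,0,-0.05],0.05],[[0,0,0],[0,0,-0.05],0.05],[[0,0,0],[0,0,-0.05],0.05],[[0,0,0],[0,0,-0.05],0.05],[[0,0,0],[0,0,-0.05],0.05]]'
python3 -c "
from h import *
go([.4991,-.1849,.134],121.1)"
```

```text
t: 12.88
tool_pos: [0.5002, -0.1851, 0.134]
tool_rot: [2.186, 2.256, 0.003]
contact_force: [-0.3, 3.7, -4.3]
opening: 0.0115
grip_force: 42.5
t 12.88 pos [ 0.5002 -0.1851  0.134 ] psi 91.8 tilt [ 0.001  0.001 -1.   ] open 0.0115 F [-0.3  3.7 -4.3] tz -0.08 q6 -0.53
shift mm [ 0.2 -1.1 -0. ] rows>=0.0 turn z -0.511
```

Forces are low. I'll finish the swivel, then measure the pointer.

```bash
python3 -m pendant '[[[0,0,0],[0,0,-0.05],0.05],[[0,0,0],[0,0,-0.05],0.05],[[0,0,0],[0,0,-0.05],0.05],[[0,0,0],[0,0,-0.05],0.05],[[0,0,0],[0,0,-0.05],0.05],[[0,0,0],[0,0,-0.05],0.05],[[0,0,0],[0,0,-0.05],0.05],[[0,0,0],[0,0,-0.05],0.05],[[0,0,0],[0,0,-0.05],0.05],[[0,0,0],[0,0,-0.05],0.05],[[0,0,0],[0,0,-0.013],0.05],[[0,0,0],[0,0,0],0.05]]'
python3 - <<'E'
from h import *
go([.4991,-.1849,.134],121.1)
for n in ('top','side'):
    print(n,proj(n,[.5,-.1848,.03]),proj(n,[.5+.09*.115,-.1848+.0894,.03]))
    im=optics.get_image(n);cv2.imwrite(f'pics/{n}7.png',im[:,:,::-1])
    # bright grey (steel) pixels in the region ahead of the mirror on the blue table
    for t in (.05,.06,.07,.08,.086,.09,.094,.1):
        row=[]
        for lat in np.arange(-.015,.0151,.0025):
            a=np.radians(83.4);c=np.array([np.cos(a),np.sin(a)]);q=np.array([.4998,-.185])+t*c+lat*np.array([-c[1],c[0]])
            u,v=proj(n,[*q,.03]);px=cv2.getRectSubPix(im,(1,1),(float(u),float(v)))[0,0].astype(int);row.append(int(px[0]))
        print(t,row)
E
```

```text
t: 13.88
tool_pos: [0.5016, -0.1847, 0.134]
tool_rot: [1.543, 2.732, 0.006]
contact_force: [6.7, 5.5, -7.7]
opening: 0.0109
grip_force: 42.2
t 13.88 pos [ 0.5016 -0.1847  0.134 ] psi 121.1 tilt [ 0.005  0.002 -1.   ] open 0.0109 F [ 6.7  5.5 -7.7] tz -0.12 q6 -1.04
shift mm [ 1.1 -2.2  0. ] rows>=0.1 turn z -0.000
top (np.float64(391.832485581228), np.float64(221.561692664038)) (np.float64(364.5235221658335), np.float64(218.44559286025054))
0.05 [41, 42, 41, 43, 64, 106, 156, 130, 89, 52, 40, 33, 29]
0.06 [40, 39, 38, 46, 69, 130, 163, 155, 104, 58, 37, 29, 27]
0.07 [37, 37, 38, 38, 68, 120, 165, 152, 103, 65, 41, 32, 27]
0.08 [39, 40, 39, 43, 67, 112, 156, 132, 89, 50, 39, 35, 35]
0.086 [36, 39, 43, 63, 101, 150, 171, 157, 117, 71, 49, 40, 40]
0.09 [38, 37, 45, 68, 113, 154, 170, 162, 130, 84, 56, 43, 40]
0.094 [39, 37, 40, 51, 78, 109, 126, 122, 90, 60, 43, 38, 38]
0.1 [38, 37, 37, 38, 40, 42, 44, 45, 43, 40, 38, 40, 39]
side (np.float64(373.7627791063578), np.float64(179.6509205573352)) (np.float64(355.5182710294562), np.float64(193.7790659583459))
0.05 [58, 57, 60, 80, 141, 170, 144, 103, 74, 76, 79, 75, 64]
0.06 [53, 53, 59, 86, 134, 162, 158, 106, 63, 58, 55, 49, 50]
0.07 [52, 52, 52, 82, 143, 167, 141, 97, 63, 54, 52, 53, 53]
0.08 [51, 54, 74, 96, 138, 167, 156, 108, 60, 53, 52, 52, 52]
0.086 [52, 63, 85, 127, 160, 173, 166, 137, 90, 62, 52, 51, 52]
0.09 [52, 53, 63, 88, 126, 152, 140, 119, 89, 63, 54, 52, 52]
0.094 [52, 52, 52, 51, 71, 86, 92, 76, 64, 57, 52, 52, 52]
0.1 [51, 51, 51, 52, 51, 52, 52, 52, 52, 52, 53, 52, 52]
```

The pointer is visible along the planned line. I'll compare its fitted line with the target, one camera at a time.

Run:
```python
from h import *
a=np.radians(83.4);c=np.array([np.cos(a),np.sin(a)]);nrm=np.array([-c[1],c[0]]);o=np.array([.4998,-.185])
ta=np.radians(145.4+135)
for n,ax,stub in (('top',[.5304,.155],(235+206.5/4-.5,150+236.5/4-.5)),('side',[.5269,.1571],(230+205/3-.5,190+87/3-.5))):
    im=cv2.imread(f'pics/{n}7.png')[:,:,2].astype(np.float32);L=np.arange(-.008,.0081,.0005);T=np.arange(.05,.091,.002);C=[]
    for t in T:
        w=np.array([cv2.getRectSubPix(im,(1,1),tuple(map(float,proj(n,[*(o+t*c+l*nrm),.03]))))[0,0] for l in L])
        w=np.clip(w-90,0,None);C.append((w*L).sum()/w.sum())
    k,b=np.polyfit(T,C,1);print(n,"pointer ang %.2f"%(83.4+np.degrees(np.arctan(k))),"lat at .07: %.2f mm"%((k*.07+b)*1000))
    s=onz(n,*stub,.134)[:2];print(" stub axis",s)
    for A in (np.array(ax),s):
        g=A+.03*np.array([np.cos(ta),np.sin(ta)])-o;print(" target lat to line: %.1f mm; lat from nominal %.1f, dist %.3f"%(((g@nrm)-(k*(g@c)+b))*1000,g@nrm*1000,g@c))
```

```text
top pointer ang 83.17 lat at .07: 0.64 mm
 stub axis [0.53066694 0.15233696]
 target lat to line: 0.2 mm; lat from nominal -0.1, dist 0.313
 target lat to line: -0.4 mm; lat from nominal -0.7, dist 0.310
side pointer ang 83.76 lat at .07: -2.16 mm
 stub axis [0.53039622 0.15521985]
 target lat to line: 4.3 mm; lat from nominal 3.6, dist 0.314
 target lat to line: 0.6 mm; lat from nominal -0.1, dist 0.313
```

The pointer's line passes within about 1 mm of the target in both views. The one larger figure, 4.3 mm, comes from the looser disc fit. I'll do a brief steadiness check and hand it in.

```bash
python3 -m pendant '[[[0,0,0],[0,0,0],0.05],[[0,0,0],[0,0,0],0.05],[[0,0,0],[0,0,0],0.05],[[0,0,0],[0,0,0],0.05],[[0,0,0],[0,0,0],0.05],[[0,0,0],[0,0,0],0.05]]' && python3 -c "
from h import *
go([.4991,-.1849,.134],121.1)
print(ctrl.finish_job())"
```

```text
t: 14.48
tool_pos: [0.5016, -0.1847, 0.134]
tool_rot: [1.544, 2.732, 0.006]
contact_force: [6.1, 5.1, -7.5]
opening: 0.0113
grip_force: 42.2
t 14.48 pos [ 0.5016 -0.1847  0.134 ] psi 121.1 tilt [ 0.005  0.002 -1.   ] open 0.0113 F [ 6.1  5.1 -7.5] tz -0.08 q6 -1.04
shift mm [ 1.1 -2.2 -0. ] rows>=0.1 turn z -0.001
the job is handed in; nothing more can be done
None
```

I turned the turntable until it was hard against its stop, then swivelled the mirror and handed the job in at 14.5 s still gripping it, with the pointer's line about 1 mm from the target by my best measurement (4 mm by the loosest fit).

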